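# Tap the microscope's stage block home against its hidden stop

## Robot

A 6-joint arm with a two-finger parallel gripper is mounted at the origin on the work surface. World frame = base frame: x ahead of the robot, y to its left, z up, the work surface at z = 0. Lengths are in mm, angles in rad, forces in N, time in s.
With the tool pointing down it reaches from about 275 to 825 mm from the base axis. Payload 4.9 kg.
Tool frame: the origin (TCP) lies on the centre line of the jaws, within the pads' length; the fingertips stand 19 mm ahead of it and the grasp point (between the pads) is the TCP; z points along the fingers, y is the direction in which the jaws open and shut (so a half turn about z gives the same grasp; the last joint's range is limited). The gripper opens to 85 mm and grips with 20 to 120 N. Pads are 22 mm wide; open, the fingers measure 114 mm over their backs; the gripper's body (76 mm by 85 mm) begins 54 mm behind the grasp point. The pads swing forward as they close: fully open they stand 13 mm farther back than shut.
Start: joints at [0.988, 0.326, -0.193, 1.052, 0, 1.437], TCP at [238.634, 495.553, 250.281] pointing down, gripper open.
Joint ranges: [-2.65, 2.65], [-0.97, 1.79], [-1.3, 1.35], [-1.93, 2.1], [-1.47, 1.37], [-3.14, 3.14]. Speed limits (rad/s): [2.57, 2.57, 3.14, 3.14, 3.14, 3.14].

## Interface

Orientations are given as a unit quaternion [x, y, z, w].
In Python, from bench import arm, eyes, job gives the robot as it stands.
- The arm moves only by the shell command python3 -m jog 'ROWS' [OPENING]. ROWS is text: rows parted by semicolons, each of 6 numbers parted by spaces: the shift along the tool's x, y, z as a fraction of full scale, then the turn, a rotation vector about the tool's x, y, z as a fraction of full scale. In form: dx dy dz rx ry rz; .... A call has 1 to 20 rows; each row is the pose to reach, as a shift and turn from the pose commanded when the call began, along the tool's axes at that moment; what a row does not reach only later rows make up. Full scale, the value 1, is 200 mm for a shift and 0.5 rad for a turn. A row lasts 1/10 s, in which the tool goes at most 50 mm and 8.59 degrees, less where a joint would pass 70% of its speed; a pose out of reach is approached as far as the arm can. A call with a number of a shift or a turn outside -1 to 1 is refused whole. A call with a gripper value outside its range is refused whole. OPENING is the gripper command: -1 is shut, 1 is fully open, values between are in proportion, set as the call begins (- or left out, the last holds). The fingers move at their own pace and stop on an object; the grip force is fixed at half the most. Time passes only in rows, so rows that repeat a pose let the fingers close. It gives the time, the measured TCP pose, the force and the opening at its end, in the units of the state.
- arm.observe(): the state, without advancing time (a new reading comes with each control period).
- eyes.grab_frame(name): name is "side" or "top" or "wrist"; returns a dict with "color" (420x560x3 uint8, red, green, blue), "z_map" (420x560 float32, mm along the optical axis (not along the pixel's ray), 0 where there is no reading), "fx", "fy", "cx", "cy" (pixels), "xyz" and "attitude" of the camera in the world; the wrist camera has in their place "hand_eye" (4x4, takes a point from camera to tool coordinates, whose origin is the TCP and whose axes are the flange's). Camera axes: x right, y down, z forward; pixel columns grow to the right and rows downward; lengths in mm; the calibration is good to about 2 mm. A picture is of the moment at which its call begins: read the wrist's pose just before it.
- job.close_job(): hands the job in, once; it reports no verdict.
Trained networks look in a picture, given as the dict that the camera call returned (one of the last four; its "shot" number tells which), for a name from the list of things; names that differ only in an ending like _2 or _b are one class to them, and where a whole thing is asked for, a point or a joint stands for the part that bears it (a point fixed in the world has none). Each returns a list of dicts, best first, with "confidence" (0 to 1); they miss things now and then, are a little off and sometimes report something else, mostly with a low value. They report only what shows in the picture. A call takes as long as a camera call. They do not tell look-alikes from the thing itself.
- eyes.find_in(picture, label): "centre" ([column, row] in pixels, amid what is visible of it).
- eyes.spot_point(picture, label): "centre" ([column, row] in pixels: a listed point, or the origin of a listed thing).
The state is a dict: "t": time; "q": joint angles; "qd": joint speeds; "effort": joint torques, N m; "ee_pos": TCP position; "ee_rot": TCP orientation; "contact_force": force on the tool from outside, world axes, zero at the start; "wrist_torque": the same for the moment, N m; "gripper_width": opening from 0.0 (shut) to 1.0 (fully open).
Only numpy, scipy, OpenCV 4.12 (cv2) and the standard library are available. Lean on these libraries where they do the work, as an engineer would, in place of code of your own. Each camera call takes 0.05 s, during which the arm holds its last target. There are 200 camera calls.

## Task

Pick up the tapping tool from its rubber mat and, with the tool's foot, slide the metal stage block along its guide into the microscope's hood in small, slow, gentle taps (well under 10 cm/s), until it bears lightly but definitely (a few newtons) on the sprung stop hidden inside; never press the stop hard, 12 N or more ruins its setting. Leave the block there against the stop and stand the tool upright back on its mat. Do not touch the block with the gripper, do not knock the microscope, and leave the bottle, jar and slide box where they are.

Things in the scene. Friction and masses are not known exactly. Their poses are not given: they have to be found in the camera images.
- tapper_grip (a point): Grip point of the loose tapping tool (0.15 kg), on its upright axis 70 mm above its underside. The tool stands upright on the mat: a white nylon foot 40 x 40 mm and 30 mm high, and above it a wooden handle 24 x 24 mm square that reaches to 110 mm above the underside. x and y are normal to the tool's flat sides (foot and handle alike), z up.
- mat: Fixed black rubber mat, 120 x 120 mm, 4 mm thick (the tool stands on its top). Origin at the centre of its underside, on the table.
- block_center (a point): Centre of the loose aluminium stage block, 90 mm long (its x), 60 mm wide, 36 mm high, thin glass slide on top. 0.3 to 0.5 kg; dragging it on the guide takes 1 to 6 N. x points along the guide to the microscope; tap the plain end 45 mm behind the centre. It starts on the guide, outside the hood.
- guide: Fixed straight guide: a steel plate 360 x 100 mm, 6 mm thick (the block slides on its top), with two aluminium rails along it, 10 mm high above the plate and 63 mm apart, that steer the block with 1.5 mm play each side. Origin at the centre of the plate's underside, on the table. x runs along it towards the microscope, z up.
- microscope: Fixed white microscope at the end of the guide. A low hood, 60 mm high above the table and 138 mm wide, covers the guide; its tunnel is 102 mm wide. Origin at table level under the hood's mouth; x points into the hood along the guide, z up. The higher parts (upper stage, objectives, column) begin 85 mm beyond the mouth, 130 mm above the table.
- hood_mouth (a point): Centre of the hood's mouth, 26 mm above the table. Unseen inside, 25 to 55 mm beyond it along the guide (different each time), is the face of the sprung stop that the block's leading end meets. The stop yields 1 mm for every 3 N; 12 N is too much. Friction holds the block against it when the tool is drawn back.
- bottle: Bystander: amber bottle, 60 mm wide, 130 mm high, standing on the table; origin at the centre of its underside.
- jar: Bystander: clear jar, 64 mm wide, 70 mm high, standing on the table; origin at the centre of its underside.
- slide_box: Bystander: wooden slide box 60 x 85 x 34 mm on the table; origin at the centre of its underside.
There are look-alikes about, which are no part of the job. Of the things shaped like the mat, the black one is meant. What is shaped like the part that bears block_center but green is not meant.

How it is judged (in metres and radians):
On the way:
1. the tool presses the block against the hidden stop with more than 1.5 N (contact force between block and microscope above 1.5 N and contact force between tapper and block above 0.5 N), for 0.1 s.
At the end, for the whole second after the job is handed in: The block is at rest in the hood, still bearing on the hidden stop with more than 0.3 N; the tool stands upright (within 0.08 rad) at rest on the mat, its axis within 50 mm of the mat's centre (contact force between block and microscope above 0.3 N and x of block_center in the frame of microscope above -0.025 m and linear speed of block below 0.005 m/s and horizontal distance between tapper_grip and mat below 0.05 m and angle between tapper_grip's own z axis and vertical below 0.08 rad and height (world z) of tapper_grip between 0.069 and 0.079 m and linear speed of tapper below 0.01 m/s); the robot touches nothing.
It fails at once if the block is pressed on the stop, or the microscope, with more than 12 N (contact force between block and microscope above 12 N).
It fails at once if the block is knocked along faster than 0.12 m/s (linear speed of block above 0.12 m/s).
It fails at once if the gripper or arm touches the block (contact force between any of the fingers, the arm and block above 0.5 N).
It fails at once if the microscope is knocked with more than 6 N by tool, gripper or arm (contact force between any of tapper, the fingers, the arm and microscope above 6 N).
It fails at once if the bottle, jar or slide box is moved by more than 15 mm (distance of any of bottle, jar, slide_box from where it was at the start of the episode above 0.015 m).
It also fails if it takes over 72 s, if anything falls off the work surface, if the arm or the gripper's body presses on something with over 40 N, if the wrist force passes 120 N, or if a joint passes its speed limit or range.

## Working session

There is one attempt and no reset: what is moved stays moved. The work goes in short steps, Python scripts to look and compute and a shell command to move; the robot and the scene stay as the last step left them, time stands still between calls to the robot, and variables do not carry over. Pictures are saved under pics/ and viewed, about 8 in all and at most 12, crops included, and the job is handed in when it is done.

```bash
mkdir -p pics; ls; cat > h.py <<'E'
import numpy as np, cv2
from scipy.spatial.transform import Rotation as R
from bench import arm, eyes, job
def cam(f, s=None):
    if "hand_eye" in f:
        T=np.eye(4); T[:3,:3]=R.from_quat(s["ee_rot"]).as_matrix(); T[:3,3]=s["ee_pos"]
        return T@np.array(f["hand_eye"])
    a=np.array(f["attitude"]); T=np.eye(4)
    T[:3,:3]=R.from_quat(a).as_matrix() if a.size==4 else a.reshape(3,3)
    T[:3,3]=f["xyz"]; return T
def cloud(f,s=None):
    z=f["z_map"]; v,u=np.indices(z.shape)
    P=np.stack([(u-f["cx"])/f["fx"]*z,(v-f["cy"])/f["fy"]*z,z],-1)
    T=cam(f,s); W=P@T[:3,:3].T+T[:3,3]; W[z<=0]=np.nan; return W
def ray(f,px,h,s=None):
    T=cam(f,s); d=T[:3,:3]@np.array([(px[0]-f["cx"])/f["fx"],(px[1]-f["cy"])/f["fy"],1]); o=T[:3,3]
    return o+d*(h-o[2])/d[2]
def save(f,n): cv2.imwrite("pics/"+n,cv2.cvtColor(f["color"],cv2.COLOR_RGB2BGR))
E
python3 - <<'E'
from h import *
import pickle
print(arm.observe())
H=dict(tapper_grip=70+4,mat=4,block_center=24,guide=6,microscope=0,hood_mouth=26,bottle=0,jar=0,slide_box=0)
for n in ("top","side"):
    f=eyes.grab_frame(n); save(f,n+"1.png"); pickle.dump(f,open(n+"1.pkl","wb")); print(n,f["xyz"],f["attitude"])
    for l,h in H.items():
        for d in eyes.spot_point(f,l)[:3]: print(l,np.round(d["centre"]),round(d["confidence"],2),np.round(ray(f,d["centre"],h)))
E
```

```text
pics
{'t': 0.0, 'q': array([ 9.87783158e-01,  3.26936138e-01, -1.93596222e-01,  1.05197951e+00,
        1.78739908e-05,  1.43660520e+00]), 'qd': array([ 0.00168422, -0.00099517,  0.00076393, -0.00022482,  0.00064073,
       -0.00123872]), 'effort': array([ 1.18202854e-03, -4.43394899e+01,  2.62441009e+01,  1.55060703e-02,
        1.00766888e-04,  1.61624894e-05]), 'ee_pos': array([238.32464224, 495.07644579, 249.50132896]), 'ee_rot': array([ 2.22532118e-01,  9.74924982e-01, -8.00070925e-04, -3.09416923e-04]), 'contact_force': array([-0.72434604, -0.13485606, -0.12859919]), 'wrist_torque': array([ 0.02531807, -0.0042631 ,  0.00855152]), 'gripper_width': 0.9969603240487886}
top [ 395.10492105 -163.53781123 1100.70215652] [-0.69838622  0.71189544 -0.05376855  0.05070017]
tapper_grip [347. 256.] 0.85 [ 470. -303.   74.]
tapper_grip [174. 242.] 0.37 [504.  43.  74.]
mat [435. 255.] 0.91 [ 472. -501.    4.]
mat [346. 264.] 0.55 [ 457. -311.    4.]
mat [198. 305.] 0.39 [377.   5.   4.]
block_center [212. 157.] 0.82 [691. -29.  24.]
block_center [192. 232.] 0.59 [530.  13.  24.]
guide [174. 
[... 297 characters left out ...]
243019  0.93266684 -0.3232772   0.04888199]
tapper_grip [337. 162.] 0.76 [ 469. -299.   74.]
tapper_grip [268. 282.] 0.55 [515.  40.  74.]
mat [354. 130.] 0.9 [ 465. -489.    4.]
mat [337. 181.] 0.77 [ 463. -303.    4.]
block_center [264. 282.] 0.96 [533.  18.  24.]
block_center [198. 242.] 0.82 [697. -26.  24.]
guide [264. 311.] 0.9 [513.  68.   6.]
microscope [260. 349.] 0.75 [496. 141.   0.]
hood_mouth [264. 343.] 0.88 [489. 136.  26.]
hood_mouth [265. 133.] 0.2 [ 677. -382.   26.]
bottle [215. 180.] 0.92 [ 745. -215.    0.]
bottle [338. 162.] 0.64 [ 477. -368.    0.]
jar [267. 136.] 0.91 [ 678. -398.   -0.]
jar [266. 281.] 0.46 [533.   3.   0.]
slide_box [338. 304.] 0.83 [379.   6.   0.]
```

```bash
python3 -c "
import cv2,numpy as np
print(cv2.imread('pics/top1.png').shape)"
```

```text
(420, 560, 3)
```

View pics/top1.png

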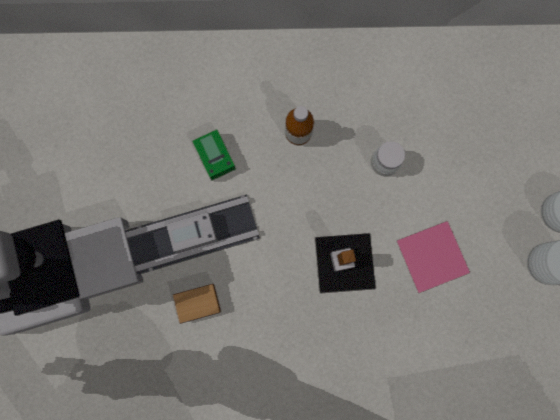

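View pics/side1.png

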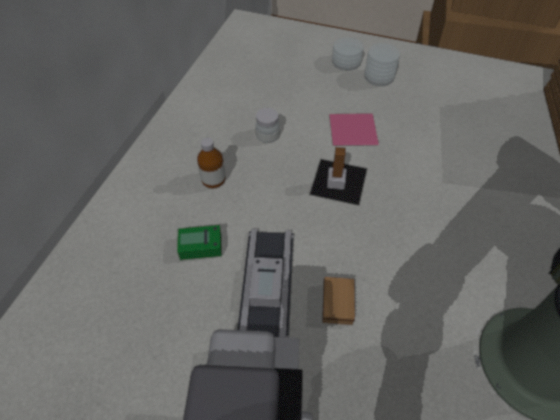

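The top view shows the tool on the black mat at px (345,260), a pink look-alike mat at (433,257), the aluminium block on the guide at (190,233) and a green look-alike block at (213,155). The hood's mouth is at (133,247), with the slide box at (197,303). The side view agrees: tool (338,165), block (266,282), green block (200,242).
Candidates: mat black (345,262) or pink (433,257), I choose black. Block grey (190,233) or green (213,155), I choose grey. There is only one tool. Next is the geometry from depth and one close crop.

```bash
python3 - <<'E'
from h import *
import pickle
out=[]
for n in ("top","side"):
    f=pickle.load(open(n+"1.pkl","rb")); W=cloud(f); x,y,z=W[...,0],W[...,1],W[...,2]
    def rect(m,l):
        p=W[m]; 
        if len(p)<8: print(n,l,len(p)); return
        r=cv2.minAreaRect(p[:,:2].astype(np.float32)); print(n,l,len(p),"c",np.round(r[0],1),"size",np.round(r[1],1),"ang",round(r[2],1),"z",np.round(np.median(p[:,2]),1),"mean",np.round(p[:,:2].mean(0),1))
    t=(abs(x-467)<70)&(abs(y+303)<70)
    rect(t&(z>105),"handle top"); rect(t&(z>25)&(z<42),"foot"); rect(t&(z>20),"tool")
    c=f["color"].astype(int); dark=(c.sum(-1)<120)
    rect((abs(x-467)<80)&(abs(y+303)<80)&dark&(z<10),"mat")
    g=(abs(x-530)<100)&(y<125)&(y>-180)
    ins=abs((x-530)*0.97+(y-15)*0.25)<60
    rect(g&ins&(z>34)&(z<55),"block top"); rect(g&ins&(z>11)&(z<22),"rails"); 
    rect((abs(x-500)<100)&(y>90)&(y<240)&(z>52)&(z<70),"hood")
    tb=(abs(x-450)<30)&(abs(y+200)<30); print("table z",np.nanmedian(z[tb]))
    u,v=((345,260) if n=="top" else (338,170))
    a=cv2.resize(f["color"][v-45:v+45,u-45:u+45],(380,380),interpolation=cv2.INTER_CUBIC)
    u,v=((195,232) if n=="top" else (266,282))
    b=cv2.resize(f["color"][v-65:v+65,u-65:u+65],(380,380),interpolation=cv2.INTER_CUBIC)
    out.append(np.hstack([a,b]))
o=np.clip(np.vstack(out)*1.6,0,255).astype(np.uint8); o=cv2.resize(o,(600,600)); cv2.imwrite("pics/crop.png",o[...,::-1])
E
```

```text
top handle top 160 c [ 465.9 -299.3] size [23.7 23.8] ang 12.3 z 115.3 mean [ 465.7 -298.9]
top foot 187 c [ 465.8 -299.1] size [39.6 39.6] ang 11.7 z 35.0 mean [ 462.5 -294. ]
top tool 415 c [ 465.7 -299.1] size [39.8 39.6] ang 11.7 z 55.8 mean [ 463.5 -295.3]
top mat 2465 c [ 460.9 -308.4] size [116.1 116.5] ang 3.1 z 5.3 mean [ 458.8 -308.9]
top block top 1276 c [510.5  54.5] size [ 71. 182.] ang 24.4 z 43.6 mean [527.6  15. ]
top rails 1418 c [529.1  13.2] size [101.  263.8] ang 17.4 z 17.1 mean [526.5   4.3]
top hood 3625 c [478.8 192.6] size [138.7 118. ] ang 15.5 z 61.4 mean [475.4 186.6]
table z 1.1507896003081441
side handle top 112 c [ 465.3 -298.9] size [22.6 26.3] ang 14.2 z 112.8 mean [ 465.  -295.9]
side foot 170 c [ 465.  -296.7] size [40.  41.2] ang 10.0 z 33.3 mean [ 464.3 -290.3]
side tool 509 c [ 465.  -296.7] size [40.  41.2] ang 10.0 z 61.4 mean [ 464.1 -290.1]
side mat 1201 c [ 459.8 -305.8] size [113.3 116.8] ang 2.8 z 3.7 mean [ 455.8 -298.4]
side block top 1282 c [528.5  15.9] size [60.2 92.8] ang 15.6 z 42.1 mean [527.3  19.1]
side rails 1312 c [531.6   4.9] size [ 87. 243.] ang 15.7 z 15.8 mean [527.   13.4]
side hood 717 c [441.7 151. ] size [42.7 56.1] ang 17.6 z 59.9 mean [440.2 151.3]
table z -0.37564402389773477
```

View pics/crop.png

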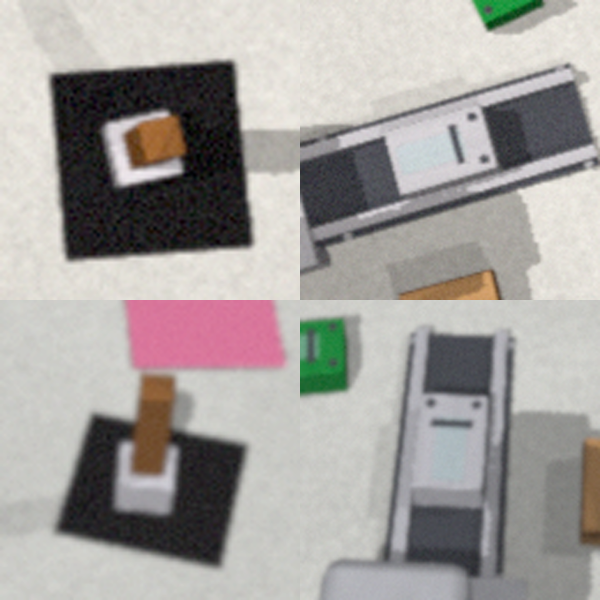

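The crop confirms the choices: the upright tool stands on the black mat, and the grey block with the slide sits between the rails with its plain end away from the hood. The green and pink look-alikes are separate. Before swinging past the microscope I'll measure its extent, the guide axis and the mouth.

```bash
python3 - <<'E'
from h import *
import pickle
a=np.deg2rad(15.6); A=np.array([-np.sin(a),np.cos(a)]); N=np.array([np.cos(a),np.sin(a)]); B=np.array([528.5,15.9])
for n in ("top","side"):
    f=pickle.load(open(n+"1.pkl","rb")); W=cloud(f).reshape(-1,3); W=W[np.isfinite(W[:,0])]
    s=(W[:,:2]-B)@A; c=(W[:,:2]-B)@N; z=W[:,2]
    m=(z>80)&(W[:,1]>80); print(n,"micro>80: x",np.percentile(W[m,0],[0,1,99,100]).round(),"y",np.percentile(W[m,1],[0,1,99,100]).round(),"z",z[m].max())
    for y0 in range(100,700,60):
        k=m&(abs(W[:,1]-y0)<30)
        if k.any(): print("  y",y0,"x",W[k,0].min().round(),W[k,0].max().round(),"zmax",z[k].max().round())
    m=(z>52)&(z<68)&(abs(c)<50)&(s>60); print(" mouth s",np.percentile(s[m],[0,1,3]).round(1))
    m=(z>36)&(z<50)&(abs(c)<45)&(abs(s)<70); print(" block s",np.percentile(s[m],[0,2,98,100]).round(1),"c",np.percentile(c[m],[1,99]).round(1))
    for lo,hi in((-150,-100),(-100,-50),(50,95)):
        m=(z>11)&(z<22)&(abs(c)<60)&(s>lo)&(s<hi); L=c[m&(c<-25)];U=c[m&(c>25)]
        print(" rails",lo,np.percentile(L,[3,97]).round(1) if len(L) else 0,np.percentile(U,[3,97]).round(1) if len(U) else 0)
E
```

```text
top micro>80: x [368. 375. 533. 542.] y [199. 206. 347. 365.] z 353.3542512133248
  y 220 x 385.0 542.0 zmax 353.0
  y 280 x 368.0 539.0 zmax 327.0
  y 340 x 368.0 521.0 zmax 194.0
 mouth s [124.6 126.4 128.3]
 block s [-46.  -44.3  42.3  44.7] c [-29.8  29.1]
 rails -150 [-43.5 -31.5] [31.6 43.8]
 rails -100 [-43.5 -31.3] [31.5 43.6]
 rails 50 [-43.6 -32. ] [31.1 42.6]
side micro>80: x [381. 389. 492. 539.] y [201. 210. 350. 355.] z 390.85684685330216
  y 220 x 386.0 539.0 zmax 352.0
  y 280 x 381.0 498.0 zmax 390.0
  y 340 x 395.0 492.0 zmax 391.0
 mouth s [125.8 127.1 128.3]
 block s [-46.4 -42.9  44.5  46.4] c [-29.8  29.3]
 rails -150 [-42.9 -31.8] [32.1 43. ]
 rails -100 [-43.1 -32. ] [31.7 42.9]
 rails 50 [-43.2 -32.2] [31.4 42.9]
```

```bash
python3 -m jog '-0.24 -0.49 0 0 0 0; -0.47 -0.97 0 0 0 0; -0.47 -0.97 0 0 0 0; -0.47 -0.97 0 0 0 0; -0.47 -0.97 0 0 0 0' 1
python3 -m jog '-0.52 -0.8 0 0 0 0; -0.52 -0.8 0 0 0 0; -0.52 -0.8 0 0 0 0; -0.52 -0.8 0 0 0 0; -0.52 -0.8 0 0 0 0'
```

```text
t: 1.5
ee_pos: [237.7, 276.3, 250.0]
ee_rot: [0.224, 0.975, -0.001, -0.0]
contact_force: [-0.2, 0.7, -0.5]
gripper_width: 0.998
t: 2.0
ee_pos: [264.3, 86.5, 250.6]
ee_rot: [0.228, 0.974, -0.001, 0.001]
contact_force: [-0.3, 0.9, 0.2]
gripper_width: 0.999
```

```bash
python3 -m jog '-0.84 -0.63 0 0 0 -1; -0.84 -0.63 0 0 0 -1; -0.84 -0.63 0 0 0 -1; -0.84 -0.63 0 0 0 -1; -0.84 -0.63 0 0 0 -1; -0.84 -0.63 0 0 0 -1'
cat >> h.py <<'E'
def to(p,yaw=None):
    "row for a target TCP position and jaw (tool y) yaw in deg, from the measured pose"
    s=arm.observe(); M=R.from_quat(s["ee_rot"]).as_matrix(); d=M.T@(np.array(p)-s["ee_pos"])/200
    y=np.degrees(np.arctan2(M[1,1],M[0,1])); t=0
    r=np.zeros(3)
    if yaw is not None:
        k=np.deg2rad(yaw); yy=np.array([np.cos(k),np.sin(k),0]); zz=np.array([0,0,-1.]); G=np.stack([np.cross(yy,zz),yy,zz],1)
        r=R.from_matrix(M.T@G).as_rotvec()/.5
    print("t",round(s["t"],2),"pos",s["ee_pos"].round(1),"yaw",y.round(2),"F",s["contact_force"].round(1),"row",d.round(3),r.round(3))
E
python3 -c "
from h import *
to((465.5,-298.8,180),102); to((465.5,-298.8,80),102)"
```

```text
t: 2.6
ee_pos: [363.0, -99.5, 250.6]
ee_rot: [-0.024, 1.0, -0.001, 0.001]
contact_force: [-0.7, 0.6, 0.1]
gripper_width: 0.996
t 2.6 pos [363.  -99.5 250.6] yaw 92.71 F [-0.7  0.6  0.1] row [-0.464 -1.019  0.357] [-0.005  0.005 -0.324]
t 2.6 pos [363.  -99.5 250.6] yaw 92.71 F [-0.7  0.6  0.1] row [-0.462 -1.017  0.857] [-0.005  0.005 -0.324]
```

```bash
python3 -m jog '-0.23 -0.5 0.2 0 0 -0.32; -0.46 -1 0.35 0 0 -0.32; -0.46 -1 0.35 0 0 -0.32; -0.46 -1 0.35 0 0 -0.32; -0.46 -1 0.35 0 0 -0.32; -0.46 -1 0.35 0 0 -0.32; -0.46 -1 0.35 0 0 -0.32; -0.46 -1 0.35 0 0 -0.32; -0.46 -1 0.35 0 0 -0.32'
python3 - <<'E'
from h import *
to((465.5,-298.8,80),102)
s=arm.observe(); f=eyes.grab_frame("wrist"); W=cloud(f,s); z=W[...,2]
for l,h in(("tapper_grip",74),):
    for d in eyes.spot_point(f,l)[:2]: print(d,ray(f,d["centre"],h,s).round(1))
near=(abs(W[...,0]-465)<50)&(abs(W[...,1]+299)<50)
for l,m in(("handle",near&(z>106)&(z<122)),("foot",near&(z>28)&(z<40))):
    p=W[m]
    if len(p)>10:
        r=cv2.minAreaRect(p[:,:2].astype(np.float32)); print(l,len(p),np.round(r[0],1),np.round(r[1],1),r[2],np.median(p[:,2]))
E
```

```text
t: 3.5
ee_pos: [462.1, -289.3, 180.9]
ee_rot: [-0.106, 0.994, -0.0, 0.0]
contact_force: [-0.2, 0.2, -0.6]
gripper_width: 0.999
t 3.5 pos [ 462.1 -289.3  180.9] yaw 102.19 F [-0.2  0.2 -0.6] row [-0.006 -0.05   0.505] [-0.     0.001  0.007]
{'centre': [264.8, 220.0], 'confidence': 0.69} [ 466.9 -300.    74. ]
handle 1253 [ 465.4 -298.4] [24.3 23.6] 12.030448913574219 114.37988355963392
foot 842 [ 464.9 -298.3] [39.2 39.8] 11.14537239074707 34.417435914735734
```

```bash
python3 -m jog '-0.006 -0.048 0 0 0 0; -0.006 -0.048 0.1 0 0 0; -0.006 -0.048 0.2 0 0 0; -0.006 -0.048 0.3 0 0 0; -0.006 -0.048 0.4 0 0 0; -0.006 -0.048 0.46 0 0 0; -0.006 -0.048 0.505 0 0 0; -0.006 -0.048 0.505 0 0 0; -0.006 -0.048 0.505 0 0 0'
python3 -m jog '0 0 0 0 0 0; 0 0 0 0 0 0; 0 0 0 0 0 0; 0 0 0 0 0 0; 0 0 0 0 0 0; 0 0 0 0 0 0; 0 0 0 0 0 0; 0 0 0 0 0 0; 0 0 0 0 0 0; 0 0 0 0 0 0' -1
python3 -m jog '0 0 0 0 0 0; 0 0 0 0 0 0'
python3 -c "
from h import *
to((465.4,-298.6,80),102)"
```

```text
t: 4.5
ee_pos: [465.8, -300.2, 79.8]
ee_rot: [-0.105, 0.994, -0.0, 0.0]
contact_force: [1.0, 0.7, -0.6]
gripper_width: 1.0
t: 5.5
ee_pos: [465.6, -299.9, 79.6]
ee_rot: [-0.105, 0.994, -0.0, 0.0]
contact_force: [-0.0, 1.0, 6.0]
gripper_width: 0.272
t: 5.7
ee_pos: [465.6, -299.9, 79.6]
ee_rot: [-0.105, 0.994, -0.0, 0.0]
contact_force: [-1.0, 2.3, 6.0]
gripper_width: 0.272
t 5.7 pos [ 465.6 -299.9   79.6] yaw 102.1 F [-1.   2.3  6. ] row [-0.     0.007 -0.002] [-0.001  0.001  0.004]
```

```bash
python3 -m jog '0 0 -0.02 0 0 0; 0 0 -0.08 0 0 0; 0 0 -0.18 0 0 0; 0 0 -0.3 0 0 0; 0 0 -0.4 0 0 0; 0 0 -0.4 0 0 0; 0 0 -0.4 0 0 0; 0 0 -0.4 0 0 0'
python3 - <<'E'
from h import *
s=arm.observe(); a=np.deg2rad(15.6); A=np.array([-np.sin(a),np.cos(a)]); B=np.array([528.5,15.9])
for g in (-100,): to([*(B+A*g),160],105.6); to([*(B+A*g),90],105.6)
f=eyes.grab_frame("side"); W=cloud(f); z=W[...,2]; p=s["ee_pos"]
m=(abs(W[...,0]-p[0])<40)&(abs(W[...,1]-p[1])<40)&(z>60)&(z<125); c=f["color"].astype(int)
w=m&(c.min(-1)>110)&((c.max(-1)-c.min(-1))<40); q=W[w]; print(len(q),"white z",np.percentile(q[:,2],[1,5,50,95,99]).round(1),q.mean(0).round(1))
b=cv2.resize(f["color"][60:240,220:440],(660,540)); cv2.imwrite("pics/lift.png",b[...,::-1])
E
```

```text
t: 6.5
ee_pos: [464.7, -299.3, 158.2]
ee_rot: [-0.105, 0.994, 0.001, -0.001]
contact_force: [-0.7, 0.4, -1.4]
gripper_width: 0.27
t 6.5 pos [ 464.7 -299.3  158.2] yaw 102.1 F [-0.7  0.4 -1.4] row [-0.673  0.975 -0.008] [ 0.003 -0.002 -0.122]
t 6.5 pos [ 464.7 -299.3  158.2] yaw 102.1 F [-0.7  0.4 -1.4] row [-0.673  0.975  0.342] [ 0.003 -0.002 -0.122]
110 white z [106.1 108.5 111.8 114.5 115.4] [ 465.2 -288.1  111.5]
```

View pics/lift.png

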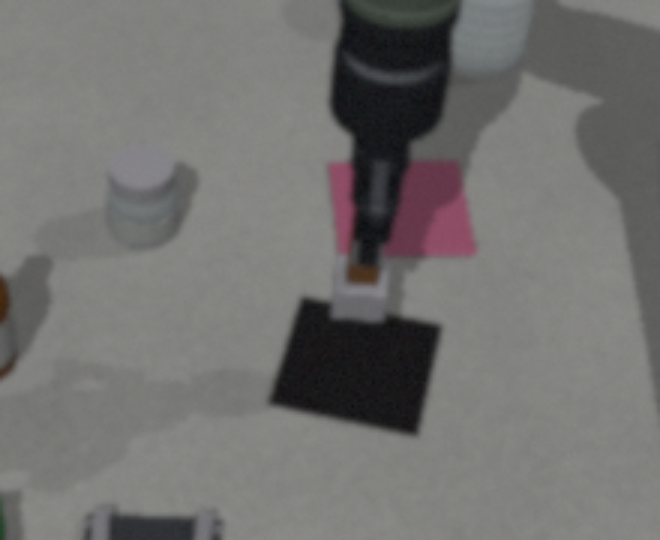

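The side view shows the tool hanging upright in the jaws at about (362,290), clear of the black mat. Next I move it over the guide behind the block.

```bash
python3 -m jog '-0.05 0.08 0 0 0 -0.02; -0.18 0.26 0 0 0 -0.06; -0.33 0.48 0 0 0 -0.1; -0.48 0.7 0 0 0 -0.12; -0.6 0.87 0 0 0 -0.12; -0.67 0.97 0 0 0 -0.12; -0.67 0.97 0 0 0 -0.12; -0.67 0.97 0 0 0 -0.12; -0.67 0.97 0 0 0 -0.12; -0.67 0.97 0 0 0 -0.12'
python3 - <<'E'
from h import *
a=np.deg2rad(15.6); A=np.array([-np.sin(a),np.cos(a)]); B=np.array([528.5,15.9])
to([*(B+A*-100),158],105.6); to([*(B+A*-100),90],105.6)
E
```

```text
t: 7.55
ee_pos: [555.3, -83.2, 159.0]
ee_rot: [-0.134, 0.991, 0.0, -0.0]
contact_force: [-0.2, -0.3, -1.5]
gripper_width: 0.278
t 7.55 pos [555.3 -83.2 159. ] yaw 105.43 F [-0.2 -0.3 -1.5] row [-0.004  0.013  0.005] [ 0.    -0.001 -0.006]
t 7.55 pos [555.3 -83.2 159. ] yaw 105.43 F [-0.2 -0.3 -1.5] row [-0.005  0.013  0.345] [ 0.    -0.001 -0.006]
```

```bash
python3 -m jog '-0.004 0.01 0.05 0 0 -0.006; -0.004 0.01 0.15 0 0 -0.006; -0.004 0.01 0.25 0 0 -0.006; -0.004 0.01 0.31 0 0 -0.006; -0.004 0.01 0.345 0 0 -0.006; -0.004 0.01 0.345 0 0 -0.006; -0.004 0.01 0.345 0 0 -0.006; -0.004 0.01 0.345 0 0 -0.006'
cat >> h.py <<'E'
a_=np.deg2rad(15.6); A=np.array([-np.sin(a_),np.cos(a_)]); N=np.array([np.cos(a_),np.sin(a_)]); B=np.array([528.5,15.9])
def st():
    s=arm.observe(); d=s["ee_pos"][:2]-B; F=s["contact_force"]
    print("t",round(s["t"],2),"s",(d@A).round(2),"c",(d@N).round(2),"z",s["ee_pos"][2].round(1),"Fs",(F[:2]@A).round(2),"Fc",(F[:2]@N).round(2),"Fz",F[2].round(2)); return s
E
python3 - <<'E'
from h import *
st(); f=eyes.grab_frame("side"); W=cloud(f); z=W[...,2]; s=(W[...,:2]-B)@A; c=(W[...,:2]-B)@N
m=(abs(c)<29)&(z>20)&(z<55)&(s>-140)&(s<-50); print("foot s max",np.percentile(s[m],[95,99]),"c",np.percentile(c[m],[1,5,95,99]).round(1),"z",np.percentile(z[m],[50,98]).round(1))
m=(abs(c)<29)&(z>36)&(z<50)&(s>-50)&(s<60); print("block s",np.percentile(s[m],[1,99]).round(1))
cv2.imwrite("pics/appr.png",cv2.resize(f["color"][170:400,160:400],(720,690))[:600,:,::-1])
E
```

```text
t: 8.35
ee_pos: [556.7, -80.2, 91.1]
ee_rot: [-0.137, 0.991, -0.0, 0.001]
contact_force: [0.4, 0.5, -0.9]
gripper_width: 0.28
t 8.35 s -100.13 c 1.36 z 91.1 Fs 0.4 Fc 0.54 Fz -0.95
foot s max [-79.26144349 -78.71891098] c [-18.3 -17.1  19.8  21.3] z [44.  52.2]
block s [-44.   45.1]
```

View pics/appr.png

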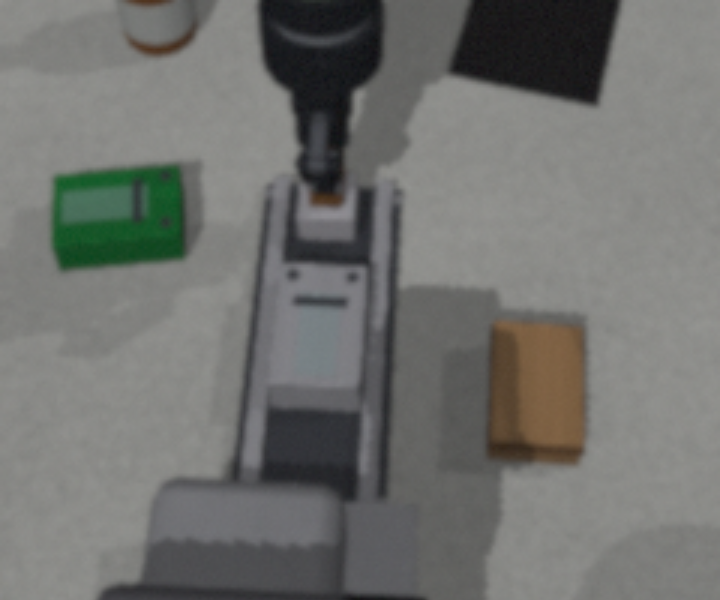

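The view shows the foot at (326,215) between the rails, behind the block's plain end at (322,265), with everything else clear. I approach slowly.

```bash
python3 -m jog '-0.004 0.02 0 0 0 0; -0.006 0.045 0 0 0 0; -0.006 0.07 0 0 0 0; -0.006 0.095 0 0 0 0; -0.006 0.115 0 0 0 0; -0.006 0.13 0 0 0 0; -0.006 0.14 0 0 0 0; -0.006 0.14 0 0 0 0'
python3 -c "from h import *
st()"
python3 -m jog '0 0.005 0 0 0 0; 0 0.01 0 0 0 0; 0 0.015 0 0 0 0; 0 0.02 0 0 0 0; 0 0.025 0 0 0 0; 0 0.03 0 0 0 0; 0 0.035 0 0 0 0; 0 0.04 0 0 0 0; 0 0.045 0 0 0 0; 0 0.05 0 0 0 0'
python3 -c "from h import *
st()"
```

```text
t: 9.2
ee_pos: [549.5, -52.5, 90.3]
ee_rot: [-0.137, 0.991, -0.0, -0.0]
contact_force: [0.6, 0.1, -1.3]
gripper_width: 0.275
t 9.2 s -71.48 c 1.84 z 90.3 Fs -0.09 Fc 0.6 Fz -1.33
t: 10.2
ee_pos: [547.0, -43.1, 90.3]
ee_rot: [-0.137, 0.991, -0.0, 0.0]
contact_force: [1.0, -0.5, -2.3]
gripper_width: 0.273
t 10.2 s -61.83 c 1.9 z 90.3 Fs -0.75 Fc 0.8 Fz -2.28
```

```bash
python3 -m jog '0 0.01 0 0 0 0; 0 0.02 0 0 0 0; 0 0.03 0 0 0 0; 0 0.04 0 0 0 0; 0 0.05 0 0 0 0; 0 0.06 0 0 0 0; 0 0.07 0 0 0 0; 0 0.08 0 0 0 0; 0 0.09 0 0 0 0; 0 0.1 0 0 0 0'
python3 - <<'E'
from h import *
st(); f=eyes.grab_frame("side"); W=cloud(f); z=W[...,2]; s=(W[...,:2]-B)@A; c=(W[...,:2]-B)@N
m=(abs(c)<29)&(z>37)&(z<48)&(s>-30)&(s<90); print("block s",np.percentile(s[m],[1,99]).round(1)); st()
E
```

```text
t: 11.2
ee_pos: [541.4, -23.7, 90.3]
ee_rot: [-0.137, 0.991, -0.0, 0.0]
contact_force: [1.0, -2.2, -2.0]
gripper_width: 0.273
t 11.2 s -41.59 c 1.82 z 90.3 Fs -2.35 Fc 0.4 Fz -1.96
block s [-28.9  69. ]
t 11.25 s -41.24 c 1.83 z 90.3 Fs -1.1 Fc -0.44 Fz -2.27
```

```bash
python3 -m jog '0 0.01 0 0 0 0; 0 0.02 0 0 0 0; 0 0.03 0 0 0 0; 0 0.04 0 0 0 0; 0 0.05 0 0 0 0; 0 0.06 0 0 0 0; 0 0.07 0 0 0 0; 0 0.08 0 0 0 0; 0 0.09 0 0 0 0; 0 0.1 0 0 0 0; 0.002 0.11 0 0 0 0; 0.002 0.12 0 0 0 0; 0.002 0.13 0 0 0 0; 0.002 0.14 0 0 0 0; 0.002 0.15 0 0 0 0; 0.002 0.16 0 0 0 0; 0.002 0.17 0 0 0 0; 0.002 0.18 0 0 0 0; 0.002 0.19 0 0 0 0; 0.002 0.2 0 0 0 0'
python3 -c "from h import *
st()"
python3 -m jog '0 0.01 0 0 0 0; 0 0.02 0 0 0 0; 0 0.03 0 0 0 0; 0 0.04 0 0 0 0; 0 0.05 0 0 0 0; 0 0.06 0 0 0 0; 0 0.07 0 0 0 0; 0 0.08 0 0 0 0; 0 0.09 0 0 0 0; 0 0.1 0 0 0 0'
python3 -c "from h import *
st()"
```

```text
t: 13.25
ee_pos: [530.3, 14.7, 90.3]
ee_rot: [-0.137, 0.991, -0.0, 0.0]
contact_force: [0.6, -1.7, -0.8]
gripper_width: 0.273
t 13.25 s -1.63 c 1.41 z 90.3 Fs -1.83 Fc 0.08 Fz -0.83
t: 14.25
ee_pos: [524.7, 34.0, 90.3]
ee_rot: [-0.137, 0.991, 0.0, -0.0]
contact_force: [0.4, -1.8, -1.5]
gripper_width: 0.271
t 14.25 s 18.45 c 1.25 z 90.3 Fs -1.82 Fc -0.06 Fz -1.55
```

```bash
cat > chk.py <<'E'
from h import *
import sys
s=st(); F=s["contact_force"][:2]@A
sys.exit(1 if F<-3.2 else 0)
E
python3 -m jog '0 0.005 0 0 0 0; 0 0.01 0 0 0 0; 0 0.015 0 0 0 0; 0 0.02 0 0 0 0; 0 0.025 0 0 0 0; 0 0.03 0 0 0 0; 0 0.035 0 0 0 0; 0 0.04 0 0 0 0; 0 0.045 0 0 0 0; 0 0.05 0 0 0 0' >/dev/null; python3 chk.py &&
python3 -m jog '0 0.005 0 0 0 0; 0 0.01 0 0 0 0; 0 0.015 0 0 0 0; 0 0.02 0 0 0 0' >/dev/null && python3 chk.py &&
python3 -m jog '0 0.0025 0 0 0 0; 0 0.005 0 0 0 0; 0 0.0075 0 0 0 0' >/dev/null && python3 chk.py &&
python3 -m jog '0 0.0025 0 0 0 0; 0 0.005 0 0 0 0; 0 0.0075 0 0 0 0' >/dev/null && python3 chk.py &&
python3 -m jog '0 0.0025 0 0 0 0; 0 0.005 0 0 0 0; 0 0.0075 0 0 0 0' >/dev/null && python3 chk.py &&
python3 -m jog '0 0.0025 0 0 0 0; 0 0.005 0 0 0 0; 0 0.0075 0 0 0 0' >/dev/null && python3 chk.py
```

```text
t 15.25 s 28.36 c 1.25 z 90.3 Fs -2.12 Fc 0.83 Fz -1.6
t 15.65 s 32.36 c 1.25 z 90.3 Fs -2.09 Fc 0.62 Fz -0.02
t 15.95 s 33.84 c 1.26 z 90.3 Fs -3.36 Fc 0.53 Fz -0.72
```

```bash
sed -i 's/F<-3.2/F<-3.7/' chk.py
python3 -m jog '0 0.0025 0 0 0 0; 0 0.005 0 0 0 0; 0 0.0075 0 0 0 0' >/dev/null && python3 chk.py &&
python3 -m jog '0 0.0025 0 0 0 0; 0 0.005 0 0 0 0; 0 0.0075 0 0 0 0' >/dev/null && python3 chk.py &&
python3 -m jog '0 0.0025 0 0 0 0; 0 0.005 0 0 0 0; 0 0.0075 0 0 0 0' >/dev/null && python3 chk.py &&
python3 -m jog '0 0.0025 0 0 0 0; 0 0.005 0 0 0 0; 0 0.0075 0 0 0 0' >/dev/null && python3 chk.py &&
python3 -m jog '0 0.0025 0 0 0 0; 0 0.005 0 0 0 0; 0 0.0075 0 0 0 0' >/dev/null && python3 chk.py &&
python3 -m jog '0 0.0025 0 0 0 0; 0 0.005 0 0 0 0; 0 0.0075 0 0 0 0' >/dev/null && python3 chk.py &&
python3 -m jog '0 0.0025 0 0 0 0; 0 0.005 0 0 0 0; 0 0.0075 0 0 0 0' >/dev/null && python3 chk.py &&
python3 -m jog '0 0.0025 0 0 0 0; 0 0.005 0 0 0 0; 0 0.0075 0 0 0 0' >/dev/null && python3 chk.py
```

```text
t 16.25 s 35.33 c 1.27 z 90.3 Fs -3.45 Fc 0.77 Fz 0.6
t 16.55 s 36.8 c 1.28 z 90.3 Fs -3.09 Fc 0.82 Fz -0.18
t 16.85 s 38.32 c 1.26 z 90.3 Fs -3.53 Fc -0.24 Fz -0.19
t 17.15 s 39.82 c 1.24 z 90.3 Fs -3.91 Fc -0.58 Fz -1.2
```

```bash
sed -i 's/F<-3.7/F<-4.7/' chk.py
python3 -m jog '0 0.0025 0 0 0 0; 0 0.005 0 0 0 0' >/dev/null && python3 chk.py &&
python3 -m jog '0 0.0025 0 0 0 0; 0 0.005 0 0 0 0' >/dev/null && python3 chk.py &&
python3 -m jog '0 0.0025 0 0 0 0; 0 0.005 0 0 0 0' >/dev/null && python3 chk.py &&
python3 -m jog '0 0.0025 0 0 0 0; 0 0.005 0 0 0 0' >/dev/null && python3 chk.py &&
python3 -m jog '0 0.0025 0 0 0 0; 0 0.005 0 0 0 0' >/dev/null && python3 chk.py &&
python3 -m jog '0 0.0025 0 0 0 0; 0 0.005 0 0 0 0' >/dev/null && python3 chk.py &&
python3 -m jog '0 0.0025 0 0 0 0; 0 0.005 0 0 0 0' >/dev/null && python3 chk.py &&
python3 -m jog '0 0.0025 0 0 0 0; 0 0.005 0 0 0 0' >/dev/null && python3 chk.py &&
python3 -m jog '0 0.0025 0 0 0 0; 0 0.005 0 0 0 0' >/dev/null && python3 chk.py &&
python3 -m jog '0 0.0025 0 0 0 0; 0 0.005 0 0 0 0' >/dev/null && python3 chk.py
```

```text
t 17.35 s 40.83 c 1.22 z 90.2 Fs -2.37 Fc -0.03 Fz -0.34
t 17.55 s 41.81 c 1.24 z 90.3 Fs -2.83 Fc 0.94 Fz -2.51
t 17.75 s 42.81 c 1.23 z 90.3 Fs -3.39 Fc -0.45 Fz -1.24
t 17.95 s 43.84 c 1.23 z 90.3 Fs -2.22 Fc 1.11 Fz -0.09
t 18.15 s 44.81 c 1.26 z 90.3 Fs -2.14 Fc 0.95 Fz -2.19
t 18.35 s 45.82 c 1.22 z 90.3 Fs -2.91 Fc -0.12 Fz 0.38
t 18.55 s 46.81 c 1.24 z 90.3 Fs -1.28 Fc 0.49 Fz -1.64
t 18.75 s 47.83 c 1.23 z 90.3 Fs -2.29 Fc 0.14 Fz -1.42
t 18.95 s 48.84 c 1.21 z 90.3 Fs -3.56 Fc -0.13 Fz -0.2
t 19.15 s 49.81 c 1.24 z 90.3 Fs -2.34 Fc 0.75 Fz -2.38
```

```bash

python3 -m jog '0 0.0025 0 0 0 0; 0 0.005 0 0 0 0' >/dev/null && python3 chk.py &&
python3 -m jog '0 0.0025 0 0 0 0; 0 0.005 0 0 0 0' >/dev/null && python3 chk.py &&
python3 -m jog '0 0.0025 0 0 0 0; 0 0.005 0 0 0 0' >/dev/null && python3 chk.py &&
python3 -m jog '0 0.0025 0 0 0 0; 0 0.005 0 0 0 0' >/dev/null && python3 chk.py &&
python3 -m jog '0 0.0025 0 0 0 0; 0 0.005 0 0 0 0' >/dev/null && python3 chk.py &&
python3 -m jog '0 0.0025 0 0 0 0; 0 0.005 0 0 0 0' >/dev/null && python3 chk.py &&
python3 -m jog '0 0.0025 0 0 0 0; 0 0.005 0 0 0 0' >/dev/null && python3 chk.py &&
python3 -m jog '0 0.0025 0 0 0 0; 0 0.005 0 0 0 0' >/dev/null && python3 chk.py &&
python3 -m jog '0 0.0025 0 0 0 0; 0 0.005 0 0 0 0' >/dev/null && python3 chk.py &&
python3 -m jog '0 0.0025 0 0 0 0; 0 0.005 0 0 0 0' >/dev/null && python3 chk.py &&
python3 -m jog '0 0.0025 0 0 0 0; 0 0.005 0 0 0 0' >/dev/null && python3 chk.py &&
python3 -m jog '0 0.0025 0 0 0 0; 0 0.005 0 0 0 0' >/dev/null && python3 chk.py
```

```text
t 19.35 s 50.8 c 1.24 z 90.3 Fs -3.52 Fc -0.22 Fz -0.12
t 19.55 s 51.84 c 1.24 z 90.3 Fs -1.77 Fc 0.67 Fz -1.76
t 19.75 s 52.83 c 1.24 z 90.3 Fs -3.17 Fc 0.07 Fz -2.11
t 19.95 s 53.83 c 1.2 z 90.3 Fs -2.49 Fc -0.47 Fz 0.84
t 20.15 s 54.81 c 1.23 z 90.3 Fs -0.97 Fc -0.39 Fz -2.21
t 20.35 s 55.81 c 1.18 z 90.3 Fs -3.4 Fc -0.28 Fz -1.4
t 20.55 s 56.82 c 1.22 z 90.3 Fs -1.64 Fc 0.89 Fz -0.79
t 20.75 s 57.8 c 1.21 z 90.3 Fs -1.97 Fc 1.19 Fz -1.91
t 20.95 s 58.83 c 1.19 z 90.2 Fs -3.34 Fc 0.48 Fz -0.64
t 21.15 s 59.83 c 1.19 z 90.3 Fs -2.27 Fc 0.7 Fz -0.59
t 21.35 s 60.8 c 1.2 z 90.3 Fs -1.9 Fc 0.05 Fz -1.97
t 21.55 s 61.84 c 1.18 z 90.3 Fs -3.04 Fc -0.45 Fz 0.01
```

```bash

python3 -m jog '0 0.0025 0 0 0 0; 0 0.005 0 0 0 0' >/dev/null && python3 chk.py &&
python3 -m jog '0 0.0025 0 0 0 0; 0 0.005 0 0 0 0' >/dev/null && python3 chk.py &&
python3 -m jog '0 0.0025 0 0 0 0; 0 0.005 0 0 0 0' >/dev/null && python3 chk.py &&
python3 -m jog '0 0.0025 0 0 0 0; 0 0.005 0 0 0 0' >/dev/null && python3 chk.py &&
python3 -m jog '0 0.0025 0 0 0 0; 0 0.005 0 0 0 0' >/dev/null && python3 chk.py &&
python3 -m jog '0 0.0025 0 0 0 0; 0 0.005 0 0 0 0' >/dev/null && python3 chk.py &&
python3 -m jog '0 0.0025 0 0 0 0; 0 0.005 0 0 0 0' >/dev/null && python3 chk.py &&
python3 -m jog '0 0.0025 0 0 0 0; 0 0.005 0 0 0 0' >/dev/null && python3 chk.py &&
python3 -m jog '0 0.0025 0 0 0 0; 0 0.005 0 0 0 0' >/dev/null && python3 chk.py &&
python3 -m jog '0 0.0025 0 0 0 0; 0 0.005 0 0 0 0' >/dev/null && python3 chk.py
```

```text
t 21.75 s 62.51 c 1.25 z 90.3 Fs -3.91 Fc 0.16 Fz 0.61
t 21.95 s 63.22 c 1.3 z 90.3 Fs -5.66 Fc 0.36 Fz -1.9
```

```bash
for i in 1; do python3 -m jog '0 0 0 0 0 0'>/dev/null; python3 chk.py; python3 -m jog '0 0 0 0 0 0' >/dev/null; python3 chk.py; python3 -m jog '0 0 0 0 0 0'>/dev/null; python3 chk.py; done
```

```text
t 22.05 s 63.28 c 1.28 z 90.3 Fs -5.37 Fc 0.2 Fz -1.13
t 22.15 s 63.26 c 1.29 z 90.3 Fs -6.1 Fc 0.6 Fz -1.28
t 22.25 s 63.26 c 1.27 z 90.3 Fs -4.15 Fc 0.89 Fz -1.22
```

```bash
python3 -m jog '0 0.001 0 0 0 0; 0 0.002 0 0 0 0; 0 0.002 0 0 0 0'>/dev/null; python3 chk.py; python3 -m jog '0 0.0 0 0 0 0; 0 0 0 0 0 0' >/dev/null; python3 chk.py
python3 -m jog '0 -0.005 0 0 0 0; 0 -0.01 0 0 0 0; 0 -0.02 0 0 0 0; 0 -0.04 0 0 0 0; 0 -0.07 0 0 0 0; 0 -0.1 0 0 0 0; 0 -0.15 0 0 0 0; 0 -0.2 0 0 0 0; 0 -0.2 0 0 0 0; 0 -0.2 0 0 0 0' >/dev/null; python3 chk.py
python3 - <<'E'
from h import *
f=eyes.grab_frame("top"); W=cloud(f); z=W[...,2]; s=(W[...,:2]-B)@A; c=(W[...,:2]-B)@N
m=(abs(c)<20)&(z>37)&(z<48)&(s>55)&(s<140); print("block rear s",np.percentile(s[m],[1,5]).round(1),m.sum())
f=eyes.grab_frame("side"); W=cloud(f); z=W[...,2]; s=(W[...,:2]-B)@A; c=(W[...,:2]-B)@N
m=(abs(c)<20)&(z>37)&(z<48)&(s>55)&(s<140); print("block rear s",np.percentile(s[m],[1,5]).round(1),m.sum())
save(f,"pushed.png")
E
```

```text
t 22.55 s 63.41 c 1.29 z 90.3 Fs -5.37 Fc 0.08 Fz -1.61
t 22.75 s 63.4 c 1.28 z 90.3 Fs -5.96 Fc 1.58 Fz -1.52
t 23.75 s 23.77 c 1.19 z 90.2 Fs -0.12 Fc 0.33 Fz -1.13
block rear s [82.4 83.6] 200
block rear s [83.  84.4] 303
```

View pics/pushed.png

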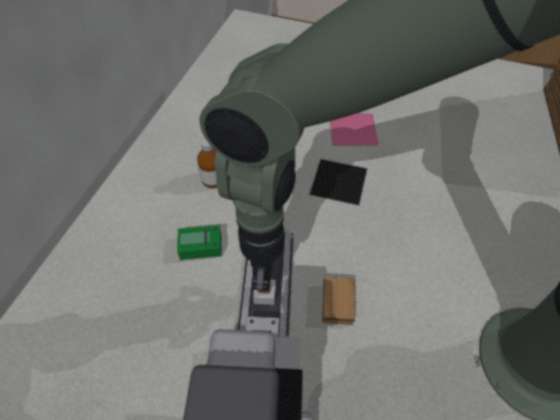

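The side view shows the block seated under the hood, with its plain end at about (263,325), the tool drawn clear and the bystanders unmoved. Now I lift the tool and return it.

```bash
python3 -m jog '0 -0.05 -0.03 0 0 0; 0 -0.1 -0.1 0 0 0; 0 -0.15 -0.2 0 0 0; 0 -0.22 -0.3 0 0 0; 0 -0.32 -0.36 0 0 0; 0 -0.42 -0.36 0 0 0; 0 -0.5 -0.36 0 0 0; 0 -0.5 -0.36 0 0 0; 0 -0.5 -0.36 0 0 0'
python3 -c "
from h import *
to((462,-306,162)); "
```

```text
t: 24.75
ee_pos: [549.8, -56.8, 161.9]
ee_rot: [-0.136, 0.991, 0.0, -0.001]
contact_force: [-0.8, 0.8, -0.6]
gripper_width: 0.274
t 24.75 pos [549.8 -56.8 161.9] yaw 105.67 F [-0.8  0.8 -0.6] row [ 7.590e-01 -1.081e+00 -1.000e-03] [0. 0. 0.]
```

```bash
python3 -m jog '0.06 -0.08 0 0 0 0; 0.18 -0.26 0 0 0 0; 0.34 -0.48 0 0 0 0; 0.48 -0.68 0 0 0 0; 0.6 -0.84 0 0 0 0; 0.66 -0.94 0 0 0 0; 0.7 -1 0 0 0 0; 0.7 -1 0 0 0 0; 0.7 -1 0 0 0 0; 0.7 -1 0 0 0 0'
python3 -c "
from h import *
to((462,-306,162));to((462,-306,80.5)) "
```

```text
t: 25.75
ee_pos: [470.0, -285.5, 162.1]
ee_rot: [-0.138, 0.99, 0.001, -0.0]
contact_force: [-0.7, 0.0, -1.3]
gripper_width: 0.275
t 25.75 pos [ 470.  -285.5  162.1] yaw 105.83 F [-0.7  0.  -1.3] row [ 0.066 -0.088  0.   ] [0. 0. 0.]
t 25.75 pos [ 470.  -285.5  162.1] yaw 105.83 F [-0.7  0.  -1.3] row [ 0.066 -0.088  0.408] [0. 0. 0.]
```

```bash
python3 -m jog '0.03 -0.04 0 0 0 0; 0.065 -0.085 0.02 0 0 0; 0.065 -0.085 0.1 0 0 0; 0.065 -0.085 0.2 0 0 0; 0.065 -0.085 0.3 0 0 0; 0.065 -0.085 0.36 0 0 0; 0.065 -0.085 0.39 0 0 0; 0.065 -0.085 0.4 0 0 0; 0.065 -0.085 0.4 0 0 0; 0.065 -0.085 0.4 0 0 0'
python3 -m jog '0 0 0.003 0 0 0; 0 0 0.006 0 0 0; 0 0 0.009 0 0 0; 0 0 0.011 0 0 0; 0 0 0.011 0 0 0'
```

```text
t: 26.75
ee_pos: [462.3, -307.5, 83.1]
ee_rot: [-0.137, 0.991, -0.001, 0.0]
contact_force: [-0.7, 0.3, -1.9]
gripper_width: 0.272
t: 27.25
ee_pos: [461.8, -307.0, 80.0]
ee_rot: [-0.137, 0.991, 0.0, -0.0]
contact_force: [-0.1, -0.8, -2.4]
gripper_width: 0.272
```

```bash
python3 -m jog '0 0 0.001 0 0 0; 0 0 0.002 0 0 0; 0 0 0.003 0 0 0; 0 0 0.003 0 0 0'
python3 -m jog '0 0 0.001 0 0 0; 0 0 0.002 0 0 0; 0 0 0.003 0 0 0; 0 0 0.003 0 0 0'
```

```text
t: 27.65
ee_pos: [461.8, -307.1, 79.7]
ee_rot: [-0.137, 0.991, -0.0, 0.0]
contact_force: [-0.7, 0.8, 1.5]
gripper_width: 0.274
t: 28.05
ee_pos: [461.8, -307.0, 79.7]
ee_rot: [-0.137, 0.991, -0.0, 0.0]
contact_force: [-2.3, 1.6, 7.0]
gripper_width: 0.269
```

```bash
python3 -m jog '0 0 -0.001 0 0 0; 0 0 -0.001 0 0 0; 0 0 -0.001 0 0 0; 0 0 -0.001 0 0 0; 0 0 -0.001 0 0 0; 0 0 -0.001 0 0 0; 0 0 -0.001 0 0 0; 0 0 -0.001 0 0 0; 0 0 -0.001 0 0 0; 0 0 -0.001 0 0 0' 0.8
python3 -m jog '0 0 -0.03 0 0 0; 0 0 -0.1 0 0 0; 0 0 -0.2 0 0 0; 0 0 -0.35 0 0 0; 0 0 -0.55 0 0 0; 0 0 -0.75 0 0 0; 0 0 -0.75 0 0 0; 0 0 -0.75 0 0 0'
python3 -m jog '0.9 0.3 -0.2 0 0 0; 0.9 0.3 -0.2 0 0 0; 0.9 0.3 -0.2 0 0 0; 0.9 0.3 -0.2 0 0 0; 0.9 0.3 -0.2 0 0 0; 0.9 0.3 -0.2 0 0 0; 0.9 0.3 -0.2 0 0 0; 0.9 0.3 -0.2 0 0 0'
python3 - <<'E'
from h import *
import pickle
for n in("top","side"):
    f=eyes.grab_frame(n); save(f,n+"2.png"); W=cloud(f); z=W[...,2]; t=(abs(W[...,0]-462)<60)&(abs(W[...,1]+307)<60)
    for l,m in(("handle",t&(z>105)&(z<125)),("foot",t&(z>28)&(z<42))):
        p=W[m]
        if len(p)>10: r=cv2.minAreaRect(p[:,:2].astype(np.float32)); print(n,l,len(p),np.round(r[0],1),np.round(r[1],1),round(r[2],1),"z",np.median(p[:,2]).round(1))
    s=(W[...,:2]-B)@A; c=(W[...,:2]-B)@N; m=(abs(c)<20)&(z>37)&(z<48)&(s>55)&(s<140); 
    if m.any(): print("block rear s",np.percentile(s[m],[1,5]).round(1))
    g=pickle.load(open(n+"1.pkl","rb"))
    for l in("bottle","jar","slide_box"):
        for d in eyes.find_in(f,l)[:1]: print(l,d["centre"],round(d["confidence"],2))
E
```

```text
t: 29.05
ee_pos: [461.8, -307.1, 79.1]
ee_rot: [-0.137, 0.991, 0.0, -0.0]
contact_force: [0.5, 0.2, -0.1]
gripper_width: 0.898
t: 29.85
ee_pos: [462.3, -307.5, 230.5]
ee_rot: [-0.137, 0.991, -0.001, 0.001]
contact_force: [0.3, -0.6, -0.1]
gripper_width: 0.9
t: 30.65
ee_pos: [273.0, -297.9, 268.4]
ee_rot: [-0.137, 0.991, 0.001, -0.0]
contact_force: [0.9, 0.5, 0.1]
gripper_width: 0.902
top handle 162 [ 462.4 -307.2] [23.6 24.5] 16.4 z 114.9
top foot 189 [ 462.6 -306.9] [40.3 40.5] 16.5 z 35.1
block rear s [82.  83.7]
bottle [297.4, 125.4] 0.7
jar [389.0, 159.2] 0.89
slide_box [195.0, 303.0] 0.7
side handle 107 [ 462.7 -306.4] [23.  28.8] 16.2 z 112.8
side foot 159 [ 461.7 -305.8] [38.3 42.4] 15.2 z 33.4
block rear s [83.  84.7]
bottle [211.8, 162.6] 0.56
jar [267.8, 125.6] 0.95
slide_box [339.1, 299.3] 0.97
```

View pics/side2.png

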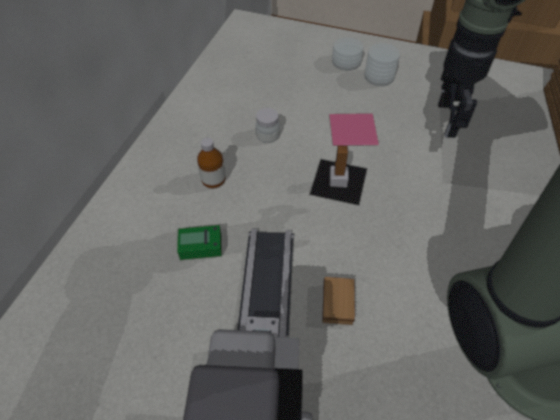

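The view shows the tool upright on the black mat at (340,170), the block in the hood with its plain end at (263,325), the bystanders in place and the arm clear.

```bash
python3 -m jog '0 0 0 0 0 0; 0 0 0 0 0 0; 0 0 0 0 0 0'; python3 -c "
from bench import job
print(job.close_job())"
```

```text
t: 31.35
ee_pos: [272.2, -298.1, 269.1]
ee_rot: [-0.137, 0.991, -0.0, 0.0]
contact_force: [-0.5, -0.0, 0.0]
gripper_width: 0.9
the job is handed in; nothing more can be done
None
```

The job is handed in at about 31 s of the 72 s allowed. I gripped the tapping tool and pushed the block into the hood in small steps, at 25 mm/s or less and 5 mm/s near the stop. I then drew the tool back and stood it on the black mat.

- **Contact with the stop:** the push force rose from about 2.4 N, which is sliding friction, to about 5.5 N. The tool also began to lag its commands. I take this as roughly 3–4 N on the stop, held for about 0.8 s.
- **Block at the end:** its plain end stayed within 1 mm of where it was after I drew the tool back. That puts its centre about 2 mm beyond the mouth.
- **Tool at the end:** both cameras show it upright, about 2 mm from the mat's centre.
- **Surroundings:** the bottle, jar and slide box look unmoved in the pictures. The arm is clear and touches nothing.

**Less certain:** the force readings scattered by about ±1 N. Some readings while the block was still sliding passed my first stop-pushing limits of 3.2 and 3.7 N. I judged these to be friction and noise, raised the limit to 4.7 N and carried on; the clear rise came about 22 mm later. The force the block still exerts on the stop cannot be measured directly, so I infer it from friction and the unchanged position.

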